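Set the culture dishes out on their warming plates

ROBOT

A 7-joint arm with a two-finger parallel gripper is mounted at the origin on the work surface. World frame = base frame: x ahead of the robot, y to its left, z up, the work surface at z = 0. Lengths are in mm, angles in rad, forces in N, time in s.
With the tool pointing down it reaches from about 425 to 875 mm from the base axis. Payload 4.7 kg.
Tool frame: the origin (TCP) lies midway between the tips of the shut fingers; the grasp point (between the pads) lies 19 mm behind it (ctrl.grip_point_offset is the z of the grasp point in the tool frame, in mm); z points along the fingers, y is the line along which they close (so a half turn about z gives the same grasp; the last joint's range is limited). The gripper opens to 85 mm and grips with 20 to 120 N. Pads are 22 mm wide; open, the fingers measure 114 mm over their backs; the gripper's body (76 mm by 85 mm) begins 54 mm behind the grasp point. The pads swing forward as they close: fully open they stand 13 mm farther back than shut.
Start: joints at [1.272, 0.321, -0.07, 1.45, 0.023, 1.371, -0.057], TCP at [200.001, -618.486, 231.349] pointing down, gripper open.
Joint ranges: [-2.86, 2.86], [-0.3, 2.09], [-1.38, 1.24], [0.06, 2.45], [-1.56, 4.7], [0.09, 2.05], [-2.69, 2.69]. Speed limits (rad/s): [2.57, 2.57, 3.14, 3.14, 3.14, 3.14, 3.14].

INTERFACE

Orientations are given as a unit quaternion [w, x, y, z].
In Python, from plant import ctrl gives the robot as it stands. The module is installed in compiled form; this text tells all that it offers.
- The arm moves only by the tool apply_moves, never from a script. Its argument "steps" is a list of rows, each a list of 7 numbers: the opening, from 0 (shut) to 1 (fully open), then the shift along the tool's x, y, z in m, then the turn, a rotation vector about the tool's x, y, z in rad. In form: [[jaw, tx, ty, tz, wx, wy, wz], ...]. A call has 1 to 8 rows; each row shifts and turns the commanded pose from where the row before left it, along the tool's axes as they then stand; what a row does not reach is not made up. A row lasts 1/8 s, in which the tool goes at most 62.5 mm and 10.7 degrees, less where a joint would pass 70% of its speed; a pose out of reach is approached as far as the arm can. A call with a gripper value outside its range is refused whole. The fingers move at their own pace and stop on an object; "force" is the grip in N (left out, the last holds). Time passes only in rows, so rows that do not move let the fingers close. It gives the time, the measured TCP pose, the force, the opening and the grip force at its end, in the units of the state.
- ctrl.get_state(): the state, without advancing time (a new reading comes with each control period).
- ctrl.camera(name): name is "side" or "top" or "wrist"; returns the picture (420x560x3 uint8, red, green, blue); there is no depth.
- ctrl.camera_params(name): a dict with "intrinsics" (3x3 intrinsics, pixels), "k1" (the pictures are not rectified: a ray, as slopes to the right and down, at radius r is drawn at 1 + k1 r^2 times it, then the intrinsics apply), "origin" and "attitude" of the camera in the world. Camera axes: x right, y up, looking along -z (the intrinsics and any distortion apply to the point x, -y, -z); pixel columns grow to the right and rows downward; lengths in mm; the calibration is good to about 2 mm. A picture is of the moment at which its call begins: read the wrist's pose just before it. camera_params takes no time and is no camera call; for the wrist camera it gives the pose at the moment of the call.
- ctrl.hand_in(): hands the job in; it is judged then, once.
The state is a dict: "time": time; "joint_positions": joint angles; "dq": joint speeds; "joint_torque": joint torques, N m; "tool_pos": TCP position; "eef_rot": TCP orientation; "force": force on the tool from outside, world axes, zero at the start; "moment": the same for the moment, N m; "grip_width": finger opening in mm; "grasp_force": force on a finger pad.
Only numpy, scipy, OpenCV 4.12 (cv2) and the standard library are available. Lean on these libraries where they do the work, as an engineer would, in place of code of your own. Each camera call takes 0.05 s, during which the arm holds its last target. There are 200 camera calls.

TASK

Put each of the four closed culture dishes on the black warming plate whose white outline matches its shape and size, centred in the outline and, for the square dish and the oblong slide, squared up with it. The dishes hold samples: carry them level, lid up, and set them down gently rather than dropping them. Leave the red tube rack and the white tube block where they stand.

Things in the scene. Friction and masses are not known exactly. Their poses are not given: they have to be found in the camera images.
- small_dish: Small round dish, 35 mm diameter, 14 mm high, about 30 g. Origin at the centre of its underside, z up. Rigid closed white dish with a clear lid, never to be opened.
- large_dish: Large round dish, 55 mm diameter, 16 mm high, about 50 g. Origin at the centre of its underside, z up. Rigid closed white dish with a clear lid, never to be opened.
- four_well_dish: Square dish with four round wells under its lid, 62 x 62 mm, 16 mm high, about 60 g. x and y along its sides; its quarter turns are alike. Origin at the centre of its underside, z up. Rigid closed white dish with a clear lid, never to be opened.
- chamber_slide: Oblong white slide with chambers, about 40 g: foot 74 mm (x) x 26 mm (y), 2 mm thick, carrying in its middle a block 58 mm (x) x 26 mm (y) with four grey windows, its top 16 mm above the underside. Grip across its 26 mm width. Either end may point either way. Origin at the centre of its underside, z up.
- plate_small_round: Fixed black square warming plate, 90 x 90 mm, 6 mm thick, with a thin white outline in the middle of its top: a circle 41 mm across, for the small round dish. The four plates are alike but for the outline. Origin at the centre of its underside, on the worktop; z up, x and y along its edges.
- plate_large_round: Fixed black square warming plate, 90 x 90 mm, 6 mm thick, with a thin white outline in the middle of its top: a circle 61 mm across, for the large round dish. The four plates are alike but for the outline. Origin at the centre of its underside, on the worktop; z up, x and y along its edges.
- plate_square: Fixed black square warming plate, 90 x 90 mm, 6 mm thick, with a thin white outline in the middle of its top: a square of 68 mm, for the four-well dish. The four plates are alike but for the outline. Origin at the centre of its underside, on the worktop; z up, x and y along its edges, as the outline's.
- plate_oblong: Fixed black square warming plate, 90 x 90 mm, 6 mm thick, with a thin white outline in the middle of its top: an oblong 80 mm (x) by 32 mm (y), for the chamber slide. The four plates are alike but for the outline. Origin at the centre of its underside, on the worktop; z up, x and y along its edges, the long side of the outline along x.
- tube_rack: Bystander: loose red wire-grid tube rack, 70 (x) x 114 (y) mm, 54 mm high, with capped tubes up to 82 mm high, at the robot's left. Origin at the centre of its underside.
- tube_block: Bystander: loose white round tube block, 80 mm diameter, 75 mm high, with black holes in its top, at the robot's right. Origin at the centre of its underside.
Not all that is in view belongs to the job. What is shaped like the plate_oblong but pink or turquoise is not meant.

How it is judged:
By the outcome, as a careful person would: the job done as asked, in the order asked, and still so for the second after the job is handed in, with the robot touching nothing.
It also fails if it takes over 104 s, if anything falls off the work surface, if the arm or the gripper's body presses on something with over 40 N, if the wrist force passes 120 N, or if a joint passes its speed limit or range.

## Working session

There is one attempt and no reset: what is moved stays moved. The work goes in short steps, Python scripts to look and compute and a tool call to move; the robot and the scene stay as the last step left them, time stands still between calls to the robot, and variables do not carry over. Pictures are saved under pics/ and viewed, at most 14 in all, crops included, and the job is handed in when it is done.

Besides the shell and the picture viewer there is one more tool, called after "Emit:" by a JSON object that holds its "fn" and its "kwargs", one argument or row to a line. apply_moves: Moves the arm, as the interface text tells. Its arguments: {"type":"object","properties":{"steps":{"type":"array"},"force":{"type":"number"}},"required":["steps"]}

```bash
mkdir -p pics; cat > h.py <<'E'
import numpy as np, cv2
from plant import ctrl
from scipy.spatial.transform import Rotation as R
def att(p):
    a=np.array(p["attitude"],float)
    return a if a.shape==(3,3) else R.from_quat(a[[1,2,3,0]]).as_matrix()
def ray(p,uv):
    K=np.array(p["intrinsics"],float);uv=np.atleast_2d(uv).astype(float)
    d=cv2.undistortPoints(uv.reshape(-1,1,2),K,np.array([p["k1"],0,0,0.])).reshape(-1,2)
    v=np.c_[d[:,0],-d[:,1],-np.ones(len(d))]
    return np.array(p["origin"],float),v@att(p).T
def plane(p,uv,z):
    o,v=ray(p,uv); return o+v*((z-o[2])/v[:,2])[:,None]
def snap(name,f):
    p=ctrl.camera_params(name);im=ctrl.camera(name)
    cv2.imwrite(f"pics/{f}.png",im[:,:,::-1]);return p,im
E
python3 - <<'E'
from h import *
import pickle
D={}
for n in("top","side","wrist"):
    D[n]=snap(n,n+"0");p=D[n][0];print(n,p["origin"],p["attitude"],p["intrinsics"],p["k1"])
pickle.dump(D,open("d0.pkl","wb"))
print(ctrl.get_state(),ctrl.grip_point_offset)
E
```

```text
top [3.78405304e+02 1.34947389e-01 1.39995716e+03] [ 0.71564777  0.03707149 -0.0326408  -0.69671268] [[451.75244961   0.         274.54491432]
 [  0.         451.75244961 211.03641625]
 [  0.           0.           1.        ]] -0.043229556437170025
side [411.63382004 881.52059026 955.24190502] [-0.06181754 -0.0216231   0.37224078  0.92582279] [[466.71587623   0.         282.88239569]
 [  0.         466.71587623 209.32706349]
 [  0.           0.           1.        ]] -0.07495133806739797
wrist [ 280.35545111 -590.81386343  373.04423315] [ 0.79760336 -0.13398366  0.09796283 -0.57989701] [[318.04589203   0.         283.00528436]
 [  0.         318.04589203 211.46621235]
 [  0.           0.           1.        ]] -0.03359012307250185
{'time': 0.15, 'joint_positions': array([ 1.27209892,  0.32169024, -0.07012287,  1.45143093,  0.02257926,
        1.37080162, -0.05688232]), 'dq': array([ 2.42250116e-03, -5.12856504e-03, -5.85701753e-04, -4.58076823e-03,
       -1.48472463e-04, -8.34163443e-05,  2.01383108e-04]), 'joint_torque': array([ 2.38502716e-04, -4.94095051e+01, -3.82685987e-01, -3.14682412e+01,
        1.29669814e-02,  8.42144655e-03,  1.09766796e-05]), 'tool_pos': array([ 199.87366945, -618.05971556,  230.43252107]), 'eef_rot': array([-7.57257968e-04,  9.87788505e-01,  1.55798824e-01, -1.47531368e-04]), 'force': array([ 1.01121634, -0.52365049, -0.82074698]), 'moment': array([-0.04740497, -0.036842  , -0.03117171]), 'grasp_force': 0.0, 'grip_width': 85.37767886120525} -18.700000000000003
```

View pics/top0.png

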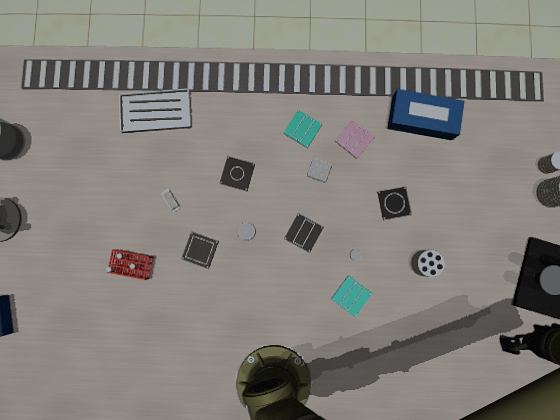

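View pics/side0.png

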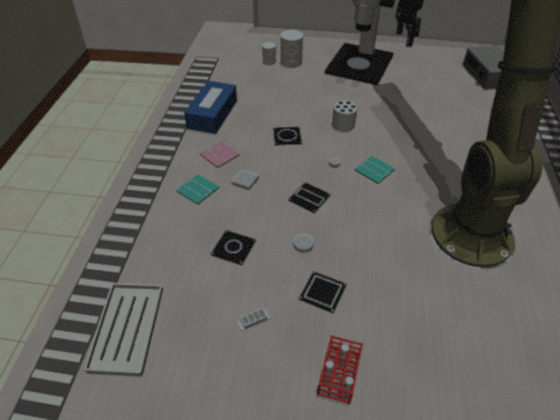

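The top view shows the dishes: large round (246,231), small (355,255), four-well (319,170) and slide (170,200). The plates are small circle (237,173), large circle (394,203), square (200,250) and oblong (304,232). The side view agrees. Next I'll measure them.

```bash
python3 - <<'E'
from h import *
import pickle
p,im=pickle.load(open("d0.pkl","rb"))["top"]
g=cv2.cvtColor(im,cv2.COLOR_RGB2HSV)
def blob(name,c,dark,z,r=28):
    x,y=c;s=4
    crop=im[y-r:y+r,x-r:x+r]
    big=cv2.cvtColor(cv2.resize(crop,None,fx=s,fy=s,interpolation=cv2.INTER_CUBIC),cv2.COLOR_RGB2HSV).astype(int)
    if dark: m=(big[:,:,2]<90)
    else:
        bg=np.median(big.reshape(-1,3),0); m=(big[:,:,1]<bg[1]*.6)&(big[:,:,2]>110)
    m=cv2.morphologyEx(m.astype(np.uint8),cv2.MORPH_CLOSE,np.ones((13,13) if dark else (5,5)))
    cs,_=cv2.findContours(m,cv2.RETR_EXTERNAL,cv2.CHAIN_APPROX_NONE)
    k=max(cs,key=cv2.contourArea).reshape(-1,2)
    w=plane(p,(k+.5)/s-.5+[x-r,y-r],z)[:,:2].astype(np.float32)
    (cc,sz,a)=cv2.minAreaRect(w); print(name,np.round(cc,1),np.round(sz,1),round(a,1),"r,reach",round(float(np.hypot(*cc))))
for n,c,d,z in [("small",(355,255),0,14),("large",(246,231),0,16),("four",(319,170),0,16),("slide",(170,200),0,10),
 ("Psmall",(237,173),1,6),("Plarge",(394,203),1,6),("Psq",(200,250),1,6),("Pobl",(304,232),1,6)]: blob(n,c,d,z,24 if n in("Pobl","four","Psq") else 28)
for n,c in [("rack",(131,264)),("block",(430,263))]: print(n,plane(p,c,60))
# wrist camera in tool
p=pickle.load(open("d0.pkl","rb"))["wrist"][0];s=ctrl.get_state();T=R.from_quat(np.array(s["eef_rot"])[[1,2,3,0]]).as_matrix()
print(T.round(3),T.T@(p["origin"]-s["tool_pos"]),(T.T@att(p)).round(3))
E
```

```text
small [ 388.9 -240.9] [35.9 33.9] 24.0 r,reach 457
large [452.2  97.7] [54.2 55.8] 58.0 r,reach 463
four [ 649.7 -124.6] [62.2 63.6] 71.2 r,reach 662
slide [541.2 337.1] [78.  31.5] 33.7 r,reach 638
Psmall [631.9 131.5] [91.8 91. ] 76.1 r,reach 645
Plarge [ 551.6 -359.4] [91.2 92.3] 11.9 r,reach 658
Psq [390.5 237.8] [92.  90.5] 71.9 r,reach 457
Pobl [452.  -80.5] [90.8 90.6] 62.6 r,reach 459
rack [[341.77249726 431.64535811  60.        ]]
block [[ 368.63556509 -453.66905606   60.        ]]
[[ 0.951  0.308 -0.001]
 [ 0.308 -0.951  0.001]
 [-0.    -0.002 -1.   ]] [  84.9528277    -1.3713581  -142.61448209] [[ 0.     0.945  0.327]
 [ 1.    -0.    -0.001]
 [-0.001  0.327 -0.945]]
```

View pics/wrist0.png

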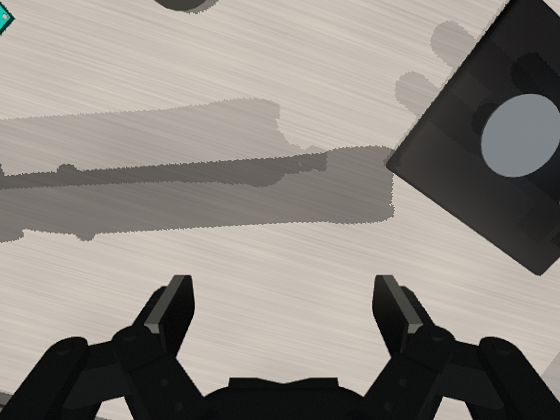

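The wrist view shows the open fingers at rows 275 and below, with no dishes in view yet. All measured sizes match the ones given. I'll go to the small dish first.

Emit:
{"fn": "apply_moves", "kwargs": {
  "steps": [
    [1, 0.042, -0.043, 0, 0, 0, 0],
    [1, 0.042, -0.043, 0, 0, 0, 0],
    [1, 0.042, -0.043, 0, 0, 0, 0],
    [1, 0.042, -0.043, 0, 0, 0, 0],
    [1, 0.042, -0.043, 0, 0, 0, 0],
    [1, 0.042, -0.043, 0, 0, 0, 0],
    [1, 0.042, -0.043, 0, 0, 0, 0]
  ],
  "force": 30
}}

```text
time: 1.02
tool_pos: [387.6, -239.7, 231.3]
eef_rot: [0.0, 0.988, 0.156, 0.0]
force: [0.5, 0.3, 0.3]
grip_width: 85.3
grasp_force: 0.0
```

Emit:
{"fn": "apply_moves", "kwargs": {
  "steps": [
    [1, 0, 0, 0.035, 0, 0, -0.183],
    [1, 0, 0, 0.035, 0, 0, -0.183],
    [1, 0, 0, 0.035, 0, 0, -0.183],
    [1, 0, 0, 0.035, 0, 0, -0.183],
    [1, 0, 0, 0, 0, 0, 0],
    [1, 0, 0, 0, 0, 0, 0]
  ]
}}

```text
time: 1.78
tool_pos: [387.8, -242.0, 92.5]
eef_rot: [0.001, 0.867, 0.498, 0.0]
force: [1.0, 0.2, 0.5]
grip_width: 85.2
grasp_force: 0.0
```

```bash
cat >> h.py <<'E'
def pose():
    s=ctrl.get_state();T=R.from_quat(np.array(s["eef_rot"])[[1,2,3,0]]).as_matrix()
    return np.array(s["tool_pos"]),T,s
def goto(x,y,psi_deg=None,z=None):
    t,T,s=pose();psi=np.degrees(np.arctan2(T[1,0],T[0,0]))
    print("t",round(s["time"],2),"tcp",t.round(1),"psi",round(psi,2),"tilt",np.degrees(T[:2,2]).round(2),"grip",round(s["grip_width"],1),"gf",round(s["grasp_force"],1),"F",s["force"].round(1))
    d=np.array([x-t[0],y-t[1],0 if z is None else z-t[2]])
    print("  shift tool mm",(T.T@d).round(1),"turn wz",None if psi_deg is None else round(float(np.radians(psi-psi_deg)),4))
def blobs(p,im,z,mask,near,minA=300,hull=False):
    cs,_=cv2.findContours(mask.astype(np.uint8),cv2.RETR_EXTERNAL,cv2.CHAIN_APPROX_NONE)
    out=[]
    for k in cs:
        if cv2.contourArea(k)<minA: continue
        k=k.reshape(-1,2); w=plane(p,k,z)[:,:2].astype(np.float32)
        c,sz,a=cv2.minAreaRect(w)
        if np.hypot(c[0]-near[0],c[1]-near[1])<60:
            print("  c",np.round(c,1),"sz",np.round(sz,1),"a",round(a,1),"px",k.mean(0).round(),"circ",np.round(cv2.minEnclosingCircle(w)[0],1),"A",cv2.contourArea(k)); out.append((c,sz,a))
    return out
def white(im):
    g=cv2.cvtColor(im,cv2.COLOR_RGB2HSV).astype(int)
    return (g[:,:,1]<28)&(g[:,:,2]>120)
E
python3 - <<'E'
from h import *
p,im=snap("wrist","w1");goto(389,-241,60,70)
print(im[231,283],cv2.cvtColor(im,cv2.COLOR_RGB2HSV)[200:260:12,283].tolist(),cv2.cvtColor(im,cv2.COLOR_RGB2HSV)[150,100])
blobs(p,im,14,white(im),(389,-241))
E
```

```text
t 1.82 tcp [ 388.2 -242.3   92.9] psi 59.72 tilt [ 0.12 -0.09] grip 85.9 gf 0.0 F [ 0.3 -0.1  0.6]
  shift tool mm [ 1.5  0.  22.9] turn wz -0.0049
[181 188 187] [[90, 7, 187], [86, 9, 188], [86, 10, 187], [94, 10, 186], [16, 23, 120]] [ 16  23 165]
  c [ 404.3 -265.6] sz [332.8 505.3] a 57.1 px [293. 209.] circ [ 418.4 -284.1] A 146250.0
```

View pics/w1.png

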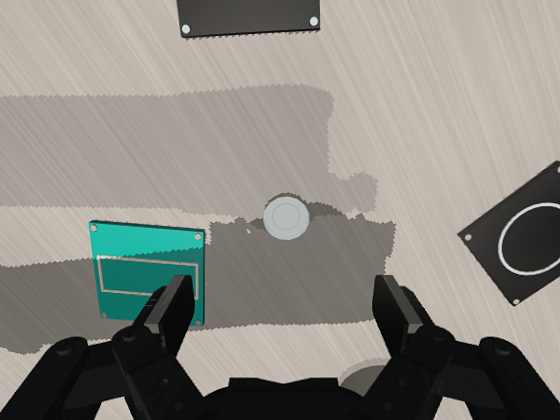

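The small dish is at (286,217), with a turquoise decoy about 62 mm to its left, so I'll narrow the jaws first. The dish has a cooler hue than the table, so I'll mask by that.

```bash
cat >> h.py <<'E'
def cool(im):
    i=im.astype(int); m=((i[:,:,2]-i[:,:,0])>=0)&(i.max(2)>110)&(np.abs(i[:,:,1]-i[:,:,0])<25)
    return cv2.morphologyEx(m.astype(np.uint8),cv2.MORPH_OPEN,np.ones((3,3)))
E
python3 - <<'E'
from h import *
im=cv2.imread("pics/w1.png")[:,:,::-1];p=ctrl.camera_params("wrist")
b=blobs(p,im,14,cool(im),(389,-241)); goto(*b[0][0],60,0)
E
```

```text
c [ 391.2 -240.2] sz [33.3 33.6] a 59.7 px [286. 218.] circ [ 391.2 -240.3] A 1487.5
t 1.82 tcp [ 388.2 -242.3   92.9] psi 59.72 tilt [ 0.12 -0.09] grip 85.9 gf 0.0 F [ 0.3 -0.1  0.6]
  shift tool mm [ 3.3  1.3 92.9] turn wz -0.0049
```

Emit:
{"fn": "apply_moves", "kwargs": {
  "steps": [
    [0.7, 0.003, 0.001, 0.02, 0, 0, 0],
    [0.7, 0, 0, 0.03, 0, 0, 0],
    [0.7, 0, 0, 0.02, 0, 0, 0],
    [0.7, 0, 0, 0.01, 0, 0, 0],
    [0.7, 0, 0, 0.009, 0, 0, 0],
    [0.7, 0, 0, 0, 0, 0, 0]
  ]
}}

```text
time: 2.58
tool_pos: [389.6, -239.7, 2.5]
eef_rot: [0.0, 0.867, 0.499, -0.0]
force: [0.2, -0.2, 0.2]
grip_width: 59.7
grasp_force: 0.0
```

Emit:
{"fn": "apply_moves", "kwargs": {
  "steps": [
    [0.4, 0, 0, 0, 0, 0, 0],
    [0.3, 0, 0, 0, 0, 0, 0],
    [0.2, 0, 0, 0, 0, 0, 0],
    [0.2, 0, 0, 0, 0, 0, 0],
    [0.2, 0, 0, 0, 0, 0, 0]
  ],
  "force": 30
}}

```text
time: 3.2
tool_pos: [390.1, -240.0, 3.2]
eef_rot: [0.001, 0.867, 0.499, 0.0]
force: [-1.4, 0.9, 5.5]
grip_width: 33.6
grasp_force: 29.7
```

Emit:
{"fn": "apply_moves", "kwargs": {
  "steps": [
    [0.2, 0, 0, -0.01, 0, 0, 0],
    [0.2, 0, 0, -0.03, 0, 0, 0],
    [0.2, 0, 0, -0.05, 0, 0, 0],
    [0.2, 0.02, 0, 0, 0, 0, 0],
    [0.2, 0.04, 0, 0, 0, 0, 0],
    [0.2, 0.05, 0, 0, 0, 0, 0],
    [0.2, 0.05, 0, 0, 0, 0, 0],
    [0.2, 0.05, 0, 0, 0, 0, 0]
  ]
}}

```text
time: 4.2
tool_pos: [495.5, -56.7, 92.8]
eef_rot: [0.0, 0.867, 0.499, 0.0]
force: [0.1, -0.7, 0.1]
grip_width: 33.2
grasp_force: 30.0
```

Emit:
{"fn": "apply_moves", "kwargs": {
  "steps": [
    [0.2, 0.05, 0.004, 0, 0, 0, 0],
    [0.2, 0.05, 0.004, 0, 0, 0, 0],
    [0.2, 0.05, 0.004, 0, 0, 0, 0],
    [0.2, 0.043, 0.004, 0, 0, 0, 0],
    [0.2, 0.03, 0.004, 0, 0, 0, 0],
    [0.2, 0.01, 0.003, 0, 0, 0, 0],
    [0.2, 0, 0, 0, 0, 0, 0],
    [0.2, 0, 0, 0, 0, 0, 0]
  ]
}}

```text
time: 5.2
tool_pos: [631.3, 130.1, 92.2]
eef_rot: [0.0, 0.867, 0.498, -0.001]
force: [-0.1, -0.5, 0.2]
grip_width: 33.4
grasp_force: 30.0
```

```bash
python3 - <<'E'
from h import *
p,im=snap("wrist","w2")
import pickle;pickle.dump((p,im),open("w2.pkl","wb"))
goto(632,131.5,60,9.5)
E
```

```text
t 5.25 tcp [631.4 130.2  92.3] psi 59.76 tilt [-0.02 -0.08] grip 33.7 gf 30.0 F [ 0.9 -0.7 -0.3]
  shift tool mm [ 1.6 -0.2 82.8] turn wz -0.0042
```

View pics/w2.png

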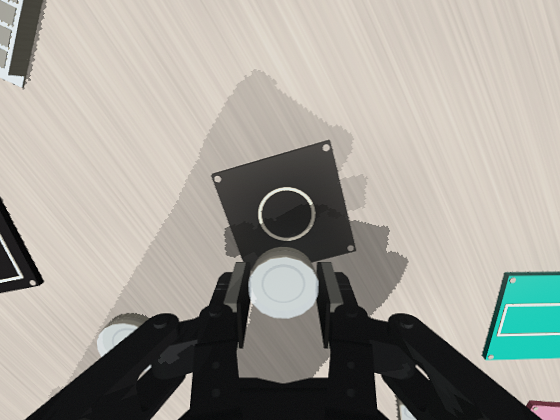

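The outline circle is at (286,213) and the held dish is at (283,286). I'll measure both in this same picture.

```bash
cat >> h.py <<'E'
def outline(p,im,box,z=6,thr=120,rect=False):
    x0,y0,x1,y1=box; g=cv2.cvtColor(im,cv2.COLOR_RGB2GRAY)[y0:y1,x0:x1]
    m=(g>thr).astype(np.uint8)
    cs,_=cv2.findContours(m,cv2.RETR_LIST,cv2.CHAIN_APPROX_NONE)
    cs=sorted(cs,key=cv2.contourArea)[-2:]; r=[]
    for k in cs:
        w=plane(p,k.reshape(-1,2)+[x0,y0],z)[:,:2].astype(np.float32)
        e=cv2.minAreaRect(w) if rect else cv2.fitEllipse(w)
        print("  outline c",np.round(e[0],2),"sz",np.round(e[1],1),"a",round(e[2],2)); r.append(e)
    return np.mean([e[0] for e in r],0),r
E
python3 - <<'E'
from h import *
import pickle
p,im=pickle.load(open("w2.pkl","rb"))
c,_=outline(p,im,(248,178,325,247))
t,T,s=pose()
m=cool(im);b=np.zeros_like(m);b[245:330,230:330]=m[245:330,230:330]
cs,_=cv2.findContours(b,cv2.RETR_EXTERNAL,cv2.CHAIN_APPROX_NONE);k=max(cs,key=cv2.contourArea)
w=plane(p,k.reshape(-1,2),t[2]-3.2+14)[:,:2].astype(np.float32);e=cv2.fitEllipse(w)
print(e,"dish in tool",T.T@np.array([e[0][0]-t[0],e[0][1]-t[1],0]))
goto(*c)
E
```

```text
outline c [634.95 132.25] sz [39.2 39.3] a 73.47
  outline c [634.96 132.7 ] sz [42.5 43. ] a 1.67
((631.0983276367188, 131.12738037109375), (33.308475494384766, 33.64037322998047), 65.11009979248047) dish in tool [ 0.69438516 -0.74259512 -0.00124273]
t 5.25 tcp [631.4 130.2  92.3] psi 59.76 tilt [-0.02 -0.08] grip 33.7 gf 30.0 F [ 0.9 -0.7 -0.3]
  shift tool mm [ 3.8  1.9 -0. ] turn wz None
```

Emit:
{"fn": "apply_moves", "kwargs": {
  "steps": [
    [0.2, 0.003, 0.001, 0.02, 0, 0, 0],
    [0.2, 0, 0, 0.03, 0, 0, 0],
    [0.2, 0, 0, 0.018, 0, 0, 0],
    [0.2, 0, 0, 0.009, 0, 0, 0],
    [0.2, 0, 0, 0.004, 0, 0, 0],
    [0.2, 0, 0, 0.002, 0, 0, 0],
    [0.2, 0, 0, 0, 0, 0, 0]
  ]
}}

```text
time: 6.12
tool_pos: [634.6, 134.3, 9.9]
eef_rot: [0.0, 0.867, 0.499, 0.0]
force: [-0.2, 0.4, 0.1]
grip_width: 33.5
grasp_force: 30.0
```

```bash
python3 - <<'E'
from h import *
goto(634,132,60,9)
E
```

```text
t 6.12 tcp [634.6 134.3   9.9] psi 59.86 tilt [0.06 0.  ] grip 33.5 gf 30.0 F [-0.2  0.4  0.1]
  shift tool mm [-2.3  0.6  0.9] turn wz -0.0024
```

Emit:
{"fn": "apply_moves", "kwargs": {
  "steps": [
    [0.2, 0, 0, 0.0006, 0, 0, 0],
    [0.45, 0, 0, 0, 0, 0, 0],
    [0.6, 0, 0, 0, 0, 0, 0],
    [0.7, 0, 0, -0.01, 0, 0, 0],
    [0.7, 0, 0, -0.03, 0, 0, 0],
    [0.7, 0, 0, -0.05, 0, 0, 0],
    [0.7, 0, 0, 0, 0, 0, 0],
    [0.7, 0, 0, 0, 0, 0, 0]
  ]
}}

```text
time: 7.12
tool_pos: [634.1, 134.0, 99.0]
eef_rot: [0.0, 0.867, 0.499, 0.0]
force: [0.1, -0.0, -0.9]
grip_width: 59.9
grasp_force: 0.0
```

```bash
python3 - <<'E'
from h import *
import pickle
p,im=snap("wrist","w3");pickle.dump((p,im),open("w3.pkl","wb"))
goto(634,132,60,9)
x0,y0,x1,y1=230,160,340,270
cv2.imwrite("pics/w3c.png",cv2.resize(im[y0:y1,x0:x1,::-1],None,fx=5,fy=5,interpolation=cv2.INTER_NEAREST))
E
```

```text
t 7.17 tcp [633.5 133.8  98. ] psi 59.86 tilt [-0.07 -0.04] grip 59.8 gf 0.0 F [ 1.1  0.  -0.5]
  shift tool mm [-1.2  1.4 89. ] turn wz -0.0024
```

View pics/w3c.png

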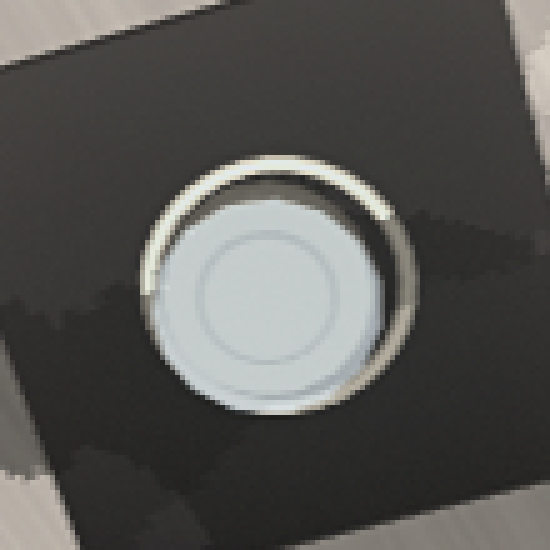

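The dish stands inside its ring, with a wider gap upper right (crop: ring centre near (281,285), lid near (267,300)). Part of that is parallax, so I'll work out the real offset.

```bash
cat >> h.py <<'E'
from scipy.optimize import least_squares
def circ(w,r):
    f=lambda q:np.hypot(w[:,0]-q[0],w[:,1]-q[1])-r
    s=least_squares(f,w.mean(0),loss="soft_l1",f_scale=1.);return s.x,np.sqrt(np.mean(s.fun**2))
def placed(p,im,box,zt,ringr):
    x0,y0,x1,y1=box;m=cool(im);b=np.zeros_like(m);b[y0:y1,x0:x1]=m[y0:y1,x0:x1]
    cs,_=cv2.findContours(b,cv2.RETR_EXTERNAL,cv2.CHAIN_APPROX_NONE);k=max(cs,key=cv2.contourArea)
    e=cv2.fitEllipse(cv2.convexHull(plane(p,k.reshape(-1,2),zt)[:,:2].astype(np.float32)))
    i=im.astype(int);v=np.zeros(m.shape,bool);v[y0:y1,x0:x1]=True
    r=v&(i[:,:,0]-i[:,:,2]>4)&(i[:,:,0]>105)
    ys,xs=np.nonzero(r);w=plane(p,np.c_[xs,ys],6)[:,:2]
    d=np.hypot(*(w-np.array(e[0])).T);w=w[d<ringr+8]
    c,rm=circ(w,ringr); _,T,_=pose(); off=np.array(e[0])-c
    print("dish",np.round(e[0],2),np.round(e[1],1),"ring",c.round(2),"rms",rm.round(2),len(w),"off world",off.round(2),"tool",(T[:2,:2].T@off).round(2))
E
python3 - <<'E'
from h import *
import pickle
p,im=pickle.load(open("w3.pkl","rb"))
for r in(20,20.5): placed(p,im,(255,185,318,246),20,r)
E
```

```text
dish [634.17 134.98] [33.7 34.1] ring [634.84 132.19] rms 1.62 392 off world [-0.67  2.79] tool [ 2.07 -1.98]
dish [634.17 134.98] [33.7 34.1] ring [634.52 132.05] rms 1.6 392 off world [-0.35  2.92] tool [ 2.35 -1.77]
```

Emit:
{"fn": "apply_moves", "kwargs": {
  "steps": [
    [0.7, 0.001, 0, 0.03, 0, 0, 0],
    [0.7, 0, 0, 0.04, 0, 0, 0],
    [0.7, 0, 0, 0.014, 0, 0, 0],
    [0.7, 0, 0, 0.004, 0, 0, 0],
    [0.4, 0, 0, 0, 0, 0, 0],
    [0.2, 0, 0, 0, 0, 0, 0],
    [0.2, 0, 0, 0, 0, 0, 0],
    [0.2, 0, 0, 0, 0, 0, 0]
  ]
}}

```text
time: 8.18
tool_pos: [635.8, 135.3, 12.2]
eef_rot: [0.0, 0.867, 0.499, 0.001]
force: [-0.2, 0.4, 5.6]
grip_width: 33.2
grasp_force: 30.3
```

Emit:
{"fn": "apply_moves", "kwargs": {
  "steps": [
    [0.2, 0, 0, -0.003, 0, 0, 0],
    [0.2, -0.002, 0.002, 0, 0, 0, 0],
    [0.2, 0, 0, 0, 0, 0, 0],
    [0.2, 0, 0, 0.003, 0, 0, 0],
    [0.2, 0, 0, 0, 0, 0, 0]
  ]
}}

```text
time: 8.8
tool_pos: [635.4, 131.9, 12.1]
eef_rot: [0.001, 0.867, 0.499, -0.0]
force: [-4.0, -1.3, 10.5]
grip_width: 33.2
grasp_force: 30.7
```

Emit:
{"fn": "apply_moves", "kwargs": {
  "steps": [
    [0.45, 0, 0, 0, 0, 0, 0],
    [0.6, 0, 0, 0, 0, 0, 0],
    [0.7, 0, 0, -0.01, 0, 0, 0],
    [0.7, 0, 0, -0.03, 0, 0, 0],
    [0.7, 0, 0, -0.05, 0, 0, 0],
    [0.7, 0, 0, 0, 0, 0, 0],
    [0.7, 0, 0, 0, 0, 0, 0]
  ]
}}

```text
time: 9.68
tool_pos: [635.3, 132.1, 100.8]
eef_rot: [0.0, 0.867, 0.499, -0.0]
force: [-1.0, 0.3, -0.8]
grip_width: 59.9
grasp_force: 0.0
```

```bash
cat >> h.py <<'E'
def lid(p,im,box,zt):
    x0,y0,x1,y1=box;m=cool(im);b=np.zeros_like(m);b[y0:y1,x0:x1]=m[y0:y1,x0:x1]
    cs,_=cv2.findContours(b,cv2.RETR_EXTERNAL,cv2.CHAIN_APPROX_NONE);k=max(cs,key=cv2.contourArea)
    w=cv2.convexHull(plane(p,k.reshape(-1,2),zt)[:,:2].astype(np.float32))
    return cv2.fitEllipse(w),cv2.minAreaRect(w)
def placed(p,im,box,zt,ringr):
    e,_=lid(p,im,box,zt);e0=np.array(e[0]);x0,y0,x1,y1=box
    g=cv2.cvtColor(im,cv2.COLOR_RGB2GRAY);pts=[]
    # outermost dark->bright edge seen from outside along radial lines, world frame at z=6
    K=np.array(p["intrinsics"],float);A=att(p);o=np.array(p["origin"])
    for a in np.arange(0,2*np.pi,.05):
        rr=np.arange(ringr+5,ringr-4,-.15)
        W=np.c_[e0[0]+rr*np.cos(a),e0[1]+rr*np.sin(a),np.full(len(rr),6.)]
        q=(W-o)@A; s=np.c_[q[:,0],-q[:,1]]/-q[:,2:]; s=s*(1+p["k1"]*(s**2).sum(1,keepdims=True))
        uv=(s*K[0,0]+K[:2,2]).astype(np.float32)
        v=cv2.remap(g,uv[:,0].reshape(1,-1),uv[:,1].reshape(1,-1),cv2.INTER_LINEAR)[0].astype(float)
        j=np.argmax(v-v[:8].mean()>35)
        if j>0: pts.append(W[j,:2])
    w=np.array(pts)
    c,rm=circ(w,ringr); 
    r=np.abs(np.hypot(*(w-c).T)-ringr); w=w[r<1]; c,rm=circ(w,ringr); _,T,_=pose(); off=e0-c
    print("dish",np.round(e[0],2),np.round(e[1],1),"ring",c.round(2),"rms",rm.round(2),len(w),"off world",off.round(2),"tool",(T[:2,:2].T@off).round(2))
    return c
E
python3 - <<'E'
from h import *
import pickle
p,im=pickle.load(open("w3.pkl","rb"))
placed(p,im,(255,185,318,246),20,20.8)
p,im=snap("wrist","w4");pickle.dump((p,im),open("w4.pkl","wb"))
goto(634,132,60,9)
placed(p,im,(255,185,318,246),20,20.8)
E
```

```text
dish [634.17 134.98] [33.7 34.1] ring [634.24 133.84] rms 0.23 29 off world [-0.07  1.14] tool [ 0.95 -0.63]
t 9.72 tcp [634.7 131.9  99.8] psi 59.86 tilt [-0.08 -0.03] grip 60.1 gf 0.0 F [ 0.2 -0.1 -0.9]
  shift tool mm [-0.2 -0.6 90.8] turn wz -0.0025
dish [634.46 131.52] [33.5 34.3] ring [633.74 130.35] rms 0.51 26 off world [0.72 1.17] tool [1.37 0.03]
```

```bash
cat >> h.py <<'E'
def plate(p,im,near):
    m=(im.max(2)<95).astype(np.uint8); m=cv2.morphologyEx(m,cv2.MORPH_CLOSE,np.ones((9,9)))
    m=cv2.morphologyEx(m,cv2.MORPH_OPEN,np.ones((9,9)))
    cs,_=cv2.findContours(m,cv2.RETR_EXTERNAL,cv2.CHAIN_APPROX_NONE);best=None
    for k in cs:
        if cv2.contourArea(k)<3000: continue
        w=plane(p,k.reshape(-1,2),6)[:,:2].astype(np.float32);e=cv2.minAreaRect(w)
        d=np.hypot(*(np.array(e[0])-near))
        if d<40: print("  plate",np.round(e[0],2),np.round(e[1],1),round(e[2],2)); best=e
    return best
E
python3 - <<'E'
from h import *
import pickle
for n in("w2","w3","w4"):
    p,im=pickle.load(open(n+".pkl","rb")); plate(p,im,(635,132))
cv2.imwrite("pics/w4c.png",cv2.resize(im[160:270,230:340,::-1],None,fx=5,fy=5,interpolation=cv2.INTER_NEAREST))
E
```

```text
plate [634.62 132.96] [91.  90.6] 75.85
  plate [634.63 132.99] [91.  90.5] 75.77
```

View pics/w4c.png

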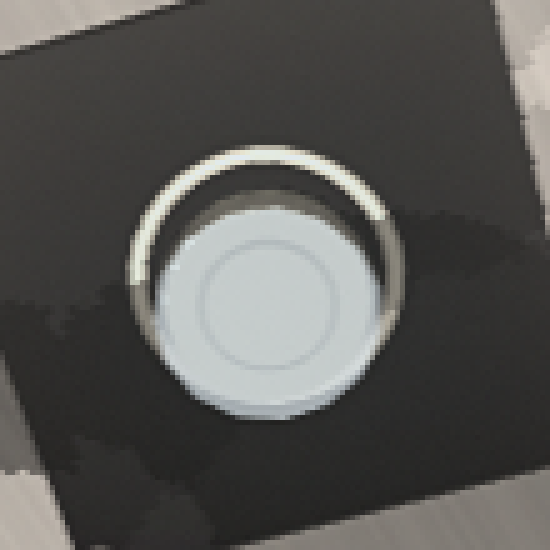

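Measured from the plate edges, the small dish is about 1 mm off centre, which is fine. Next is the four-well dish.

Emit:
{"fn": "apply_moves", "kwargs": {
  "steps": [
    [1, -0.03, 0.02, 0, 0, 0, 0],
    [1, -0.046, 0.031, 0, 0, 0, 0],
    [1, -0.046, 0.031, 0, 0, 0, 0],
    [1, -0.046, 0.03, 0, 0, 0, 0],
    [1, -0.046, 0.03, 0, 0, 0, 0],
    [1, 0, 0, 0, 0, 0, -0.1],
    [1, 0, 0, 0, 0, 0, -0.1],
    [1, 0, 0, 0, 0, 0, 0]
  ]
}}

```text
time: 10.72
tool_pos: [649.7, -124.1, 99.0]
eef_rot: [-0.001, 0.813, 0.582, -0.001]
force: [0.1, 0.1, 0.2]
grip_width: 85.1
grasp_force: 0.0
```

```bash
python3 - <<'E'
from h import *
p,im=snap("wrist","w5")
b=blobs(p,im,16,cool(im),(650,-125));goto(*b[0][0],b[0][2],0)
E
```

```text
c [ 652.3 -124.2] sz [59.1 58.8] a 71.4 px [287. 218.] circ [ 652.1 -124.4] A 5508.5
t 10.78 tcp [ 649.9 -124.    99.3] psi 71.22 tilt [-0.13  0.04] grip 85.5 gf 0.0 F [-0.6  0.2 -0.7]
  shift tool mm [ 0.5  2.6 99.3] turn wz -0.0025
```

Emit:
{"fn": "apply_moves", "kwargs": {
  "steps": [
    [1, 0.0005, 0.0025, 0.02, 0, 0, 0],
    [1, 0, 0, 0.035, 0, 0, 0],
    [1, 0, 0, 0.025, 0, 0, 0],
    [1, 0, 0, 0.012, 0, 0, 0],
    [1, 0, 0, 0.006, 0, 0, 0],
    [1, 0, 0, 0, 0, 0, 0]
  ]
}}

```text
time: 11.52
tool_pos: [653.5, -124.3, 2.8]
eef_rot: [0.0, 0.812, 0.583, 0.0]
force: [0.3, -0.9, 1.0]
grip_width: 85.5
grasp_force: 0.0
```

Emit:
{"fn": "apply_moves", "kwargs": {
  "steps": [
    [0.8, 0, 0, 0, 0, 0, 0],
    [0.7, 0, 0, 0, 0, 0, 0],
    [0.6, 0, 0, 0, 0, 0, 0],
    [0.5, 0, 0, 0, 0, 0, 0],
    [0.5, 0, 0, 0, 0, 0, 0],
    [0.5, 0, 0, 0, 0, 0, 0]
  ],
  "force": 30
}}

```text
time: 12.28
tool_pos: [654.3, -124.6, 4.1]
eef_rot: [0.001, 0.813, 0.583, 0.001]
force: [-0.3, 0.1, 6.1]
grip_width: 60.6
grasp_force: 33.6
```

```bash
python3 - <<'E'
from h import *
goto(390.5,237.8,71.8)
E
```

```text
t 12.28 tcp [ 654.3 -124.6    4.1] psi 71.31 tilt [ 0.12 -0.03] grip 60.6 gf 33.6 F [-0.3  0.1  6.1]
  shift tool mm [ 258.8 -366.    -0.8] turn wz -0.0085
```

Emit:
{"fn": "apply_moves", "kwargs": {
  "steps": [
    [0.5, 0, 0, -0.01, 0, 0, 0],
    [0.5, 0, 0, -0.03, 0, 0, 0],
    [0.5, 0, 0, -0.05, 0, 0, 0],
    [0.5, 0.01, -0.014, -0.01, 0, 0, 0],
    [0.5, 0.025, -0.035, 0, 0, 0, 0],
    [0.5, 0.03, -0.043, 0, 0, 0, 0],
    [0.5, 0.03, -0.043, 0, 0, 0, 0],
    [0.5, 0.03, -0.043, 0, 0, 0, 0]
  ]
}}

```text
time: 13.28
tool_pos: [522.4, 52.6, 102.0]
eef_rot: [-0.0, 0.812, 0.583, -0.001]
force: [0.3, 1.3, 1.5]
grip_width: 61.0
grasp_force: 33.0
```

Emit:
{"fn": "apply_moves", "kwargs": {
  "steps": [
    [0.5, 0.03, -0.043, 0, 0, 0, 0],
    [0.5, 0.03, -0.043, 0, 0, 0, 0],
    [0.5, 0.03, -0.043, 0, 0, 0, 0],
    [0.5, 0.025, -0.035, 0, 0, 0, 0],
    [0.5, 0.016, -0.022, 0, 0, 0, -0.008],
    [0.5, 0, 0, 0, 0, 0, 0],
    [0.5, 0, 0, 0, 0, 0, 0]
  ]
}}

```text
time: 14.15
tool_pos: [390.3, 233.7, 102.2]
eef_rot: [0.0, 0.81, 0.586, -0.001]
force: [-0.4, -0.6, -0.2]
grip_width: 60.7
grasp_force: 33.0
```

```bash
python3 - <<'E'
from h import *
import pickle
p,im=snap("wrist","w6");pickle.dump((p,im),open("w6.pkl","wb"))
goto(390.5,237.8,71.8,6)
plate(p,im,(390.5,237.8))
E
```

```text
t 14.2 tcp [390.6 233.5 102.3] psi 71.69 tilt [-0.03 -0.05] grip 60.8 gf 33.0 F [ 0.1  0.4 -0.9]
  shift tool mm [ 4.2 -1.5 96.3] turn wz -0.0019
  plate [396.82 252.74] [63.4 90.7] 72.29
```

View pics/w6.png

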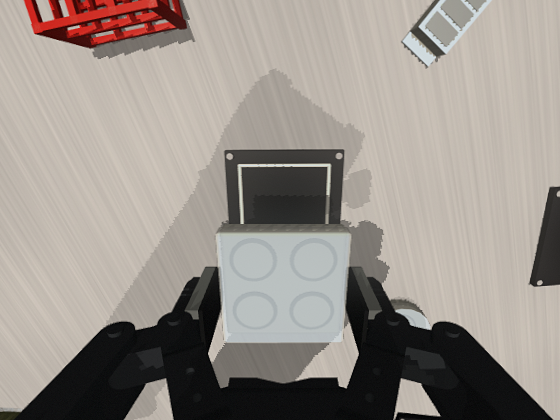

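The held square dish (lid 223–345, 232–342) shows with the far half of the plate (far edge at row 150). I'll take the plate centre from that edge and measure the held dish too.

```bash
python3 - <<'E'
from h import *
import pickle
p,im=pickle.load(open("w6.pkl","rb"))
_,r=lid(p,im,(210,220,360,350),114.3);t,T,_=pose()
print("dish",np.round(r[0],1),np.round(r[1],1),round(r[2],2),"in tool",(T[:2,:2].T@(np.array(r[0])-t[:2])).round(2))
m=cv2.cvtColor(im,cv2.COLOR_RGB2GRAY)[155:222,230:340]
ys,xs=np.nonzero(m>110);w=plane(p,np.c_[xs+230,ys+155],6)[:,:2];q=w@T[:2,:2]
print("outline tool-y extents",np.percentile(q[:,1],[2,98])-t[:2]@T[:2,1],"far x",np.percentile(q[:,0],99)-t[:2]@T[:2,0])
goto(392.6,239.9,72.1)
E
```

```text
dish [389.8 233.6] [58.5 59.1] 71.71 in tool [-0.15 -0.84]
outline tool-y extents [-35.59652619  37.58646733] far x 47.09496635445515
t 14.2 tcp [390.6 233.5 102.3] psi 71.69 tilt [-0.03 -0.05] grip 60.8 gf 33.0 F [ 0.1  0.4 -0.9]
  shift tool mm [ 6.7 -0.2 -0. ] turn wz -0.0071
```

Emit:
{"fn": "apply_moves", "kwargs": {
  "steps": [
    [0.5, 0.0065, 0.0003, 0.03, 0, 0, -0.007],
    [0.5, 0, 0, 0.03, 0, 0, 0],
    [0.5, 0, 0, 0.018, 0, 0, 0],
    [0.5, 0, 0, 0, 0, 0, 0]
  ]
}}

```text
time: 14.7
tool_pos: [392.0, 239.2, 23.2]
eef_rot: [-0.001, 0.809, 0.588, -0.002]
force: [-0.7, -0.6, 1.1]
grip_width: 60.9
grasp_force: 32.9
```

```bash
python3 - <<'E'
from h import *
goto(392.6,239.9,72.1,10)
E
```

```text
t 14.7 tcp [392.  239.2  23.2] psi 72.08 tilt [-0.22 -0.06] grip 60.9 gf 32.9 F [-0.7 -0.6  1.1]
  shift tool mm [ 0.9  0.4 13.2] turn wz -0.0004
```

Emit:
{"fn": "apply_moves", "kwargs": {
  "steps": [
    [0.5, 0.0005, 0, 0.006, 0, 0, 0],
    [0.5, 0, 0, 0.004, 0, 0, 0],
    [0.5, 0, 0, 0.002, 0, 0, 0],
    [0.5, 0, 0, 0.001, 0, 0, 0],
    [0.5, 0, 0, 0, 0, 0, 0]
  ]
}}

```text
time: 15.32
tool_pos: [393.0, 241.2, 11.8]
eef_rot: [0.0, 0.808, 0.589, 0.0]
force: [-0.5, -0.5, -0.6]
grip_width: 61.0
grasp_force: 32.9
```

Emit:
{"fn": "apply_moves", "kwargs": {
  "steps": [
    [0.5, -0.001, 0, 0, 0, 0, 0],
    [0.5, 0, 0, 0.001, 0, 0, 0],
    [0.5, 0, 0, 0.0005, 0, 0, 0],
    [0.5, 0, 0, 0, 0, 0, 0]
  ]
}}

```text
time: 15.82
tool_pos: [392.5, 240.3, 10.1]
eef_rot: [-0.0, 0.808, 0.589, -0.0]
force: [0.5, -0.1, -1.4]
grip_width: 61.2
grasp_force: 33.0
```

Emit:
{"fn": "apply_moves", "kwargs": {
  "steps": [
    [0.5, 0, 0, 0.0007, 0, 0, 0],
    [0.5, 0, 0, 0.0006, 0, 0, 0],
    [0.5, 0, 0, 0, 0, 0, 0]
  ]
}}

```text
time: 16.2
tool_pos: [392.6, 240.3, 10.0]
eef_rot: [0.001, 0.808, 0.589, -0.0]
force: [-4.8, -2.3, 13.2]
grip_width: 61.1
grasp_force: 34.3
```

Contact at 13 N. Release and check.

Emit:
{"fn": "apply_moves", "kwargs": {
  "steps": [
    [0.75, 0, 0, 0, 0, 0, 0],
    [1, 0, 0, 0, 0, 0, 0],
    [1, 0, 0, 0, 0, 0, 0],
    [1, 0, 0, -0.01, 0, 0, 0],
    [1, 0, 0, -0.03, 0, 0, 0],
    [1, 0, 0, -0.05, 0, 0, 0],
    [1, 0, 0, 0, 0, 0, 0],
    [1, 0, 0, 0, 0, 0, 0]
  ]
}}

```text
time: 17.2
tool_pos: [392.6, 239.9, 98.9]
eef_rot: [0.0, 0.808, 0.589, -0.0]
force: [-0.7, 0.3, -0.1]
grip_width: 85.4
grasp_force: 0.0
```

```bash
python3 - <<'E'
from h import *
import pickle
p,im=snap("wrist","w7");pickle.dump((p,im),open("w7.pkl","wb"))
goto(392.6,239.9,72)
print(plate(p,im,(392,239)))
_,r=lid(p,im,(215,160,355,285),22);print("dish",np.round(r[0],1),np.round(r[1],1),round(r[2],2))
cv2.imwrite("pics/w7c.png",cv2.resize(im[140:290,200:370,::-1],None,fx=3.5,fy=3.5,interpolation=cv2.INTER_NEAREST))
E
```

```text
t 17.25 tcp [392.  239.7  98.2] psi 72.18 tilt [-0.06 -0.05] grip 85.4 gf 0.0 F [ 0.2  0.3 -0.4]
  shift tool mm [ 0.3  0.5 -0. ] turn wz 0.0031
  plate [385.11 242.34] [ 90.5 105.9] 72.18
((385.114501953125, 242.34002685546875), (90.53641510009766, 105.92382049560547), 72.17587280273438)
dish [392.  239.8] [58.1 59.2] 72.16
```

View pics/w7c.png

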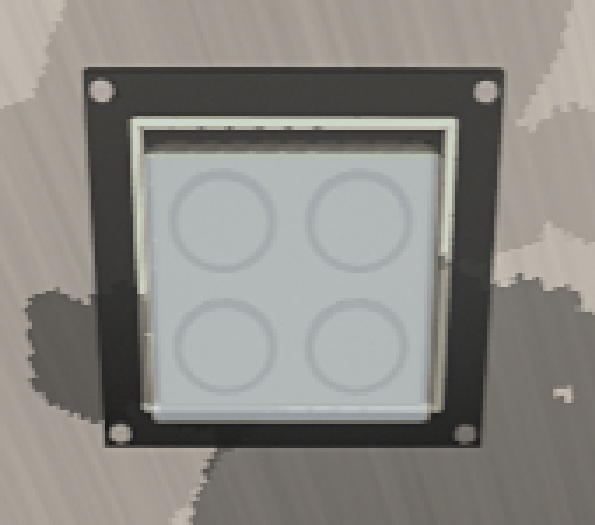

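The square dish sits evenly inside its outline, with side gaps of about 13 and 16 crop pixels (under 0.5 mm off) and squared up. Next is the slide.

Emit:
{"fn": "apply_moves", "kwargs": {
  "steps": [
    [1, 0.02, 0.016, 0, 0, 0, 0],
    [1, 0.04, 0.033, 0, 0, 0, 0],
    [1, 0.045, 0.036, 0, 0, 0, 0],
    [1, 0.035, 0.029, 0, 0, 0, 0],
    [1, 0, 0, 0, 0, 0, 0.168],
    [1, 0, 0, 0, 0, 0, 0.168],
    [1, 0, 0, 0, 0, 0, 0.168],
    [1, 0, 0, 0, 0, 0, 0.168]
  ]
}}

```text
time: 18.25
tool_pos: [542.7, 338.3, 96.5]
eef_rot: [0.0, 0.958, 0.287, -0.002]
force: [-0.1, -0.4, 0.5]
grip_width: 85.3
grasp_force: 0.0
```

Emit:
{"fn": "apply_moves", "kwargs": {
  "steps": [
    [0.7, 0, 0, 0, 0, 0, 0],
    [0.7, 0, 0, 0, 0, 0, 0]
  ]
}}

```text
time: 18.5
tool_pos: [543.4, 338.5, 97.8]
eef_rot: [0.0, 0.957, 0.291, -0.001]
force: [0.3, 0.2, 0.0]
grip_width: 59.6
grasp_force: 0.0
```

```bash
python3 - <<'E'
from h import *
import pickle
p,im=snap("wrist","w8");pickle.dump((p,im),open("w8.pkl","wb"))
goto(543.7,338.3,33.7)
blobs(p,im,16,cool(im),(543,338),100)
i=im.astype(int);m=(i[:,:,2]-i[:,:,0]>-8)&(i.max(2)>90);m=cv2.morphologyEx(m.astype(np.uint8),cv2.MORPH_OPEN,np.ones((3,3)))
blobs(p,im,2,m,(543,338),100)
x=pickle.load(open("d0.pkl","rb"))["top"][1][212:252,284:324,::-1]
a=cv2.resize(x,(400,400),interpolation=cv2.INTER_CUBIC);b=cv2.resize(im[130:300,180:400,::-1],None,fx=400/170,fy=400/170)
cv2.imwrite("pics/w8c.png",np.hstack([a,b])[:, :800])
E
```

```text
t 18.55 tcp [543.5 338.6  98. ] psi 33.82 tilt [-0.08 -0.03] grip 60.0 gf 0.0 F [-0.4 -1.6 -0. ]
  shift tool mm [ 0.   0.3 -0. ] turn wz 0.0021
  c [574.7 358.1] sz [ 6.6 23. ] a 33.9 px [286. 172.] circ [574.6 358. ] A 288.0
  c [556.8 345.5] sz [22.8 27.4] a 33.9 px [283. 192.] circ [556.8 345.6] A 310.0
  c [572.6 356.5] sz [ 7.7 26. ] a 33.9 px [286. 172.] circ [572.1 356.2] A 309.0
```

View pics/w8c.png

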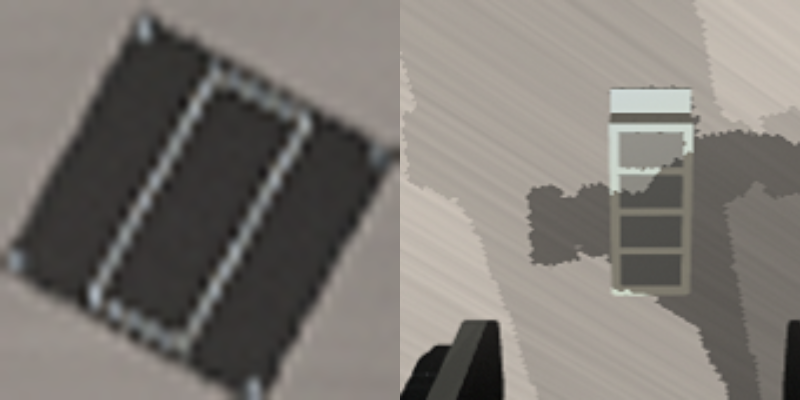

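Left: the plate outline's long axis is at −27.4°. Right: the slide spans crop rows 88–297 with its foot strip at the far end, angle 33.9°.

```bash
python3 - <<'E'
from h import *
import pickle
p,im=pickle.load(open("w8.pkl","rb"))
a,b=plane(p,[[286,182.5],[286,256]],16);print(a,b,np.linalg.norm(a-b),(a+b)/2)
goto(545,338.4,33.9,4)
E
```

```text
[568.58252982 354.0077225   16.        ] [519.47890176 320.80200866  16.        ] 59.27719392982407 [544.03071579 337.40486558  16.        ]
t 18.55 tcp [543.5 338.6  98. ] psi 33.82 tilt [-0.08 -0.03] grip 60.0 gf 0.0 F [-0.4 -1.6 -0. ]
  shift tool mm [ 1.3  1.  94. ] turn wz -0.0013
```

Emit:
{"fn": "apply_moves", "kwargs": {
  "steps": [
    [0.7, 0.0005, 0.001, 0.02, 0, 0, 0],
    [0.7, 0, 0, 0.035, 0, 0, 0],
    [0.7, 0, 0, 0.025, 0, 0, 0],
    [0.7, 0, 0, 0.01, 0, 0, 0],
    [0.7, 0, 0, 0.005, 0, 0, 0],
    [0.7, 0, 0, 0, 0, 0, 0]
  ]
}}

```text
time: 19.3
tool_pos: [545.2, 338.3, 4.2]
eef_rot: [-0.0, 0.957, 0.29, 0.0]
force: [0.0, 0.2, 0.1]
grip_width: 59.7
grasp_force: 0.0
```

Emit:
{"fn": "apply_moves", "kwargs": {
  "steps": [
    [0.4, 0, 0, 0, 0, 0, 0],
    [0.25, 0, 0, 0, 0, 0, 0],
    [0.15, 0, 0, 0, 0, 0, 0],
    [0.1, 0, 0, 0, 0, 0, 0],
    [0.1, 0, 0, 0, 0, 0, 0],
    [0.1, 0, 0, 0, 0, 0, 0]
  ]
}}

```text
time: 20.05
tool_pos: [545.5, 338.5, 4.9]
eef_rot: [-0.0, 0.957, 0.29, 0.001]
force: [-0.1, -1.2, 5.5]
grip_width: 25.2
grasp_force: 30.2
```

```bash
python3 - <<'E'
from h import *
goto(455,-79,-27.4)
E
```

```text
t 20.05 tcp [545.5 338.5   4.9] psi 33.68 tilt [0.08 0.03] grip 25.2 gf 30.2 F [-0.1 -1.2  5.5]
  shift tool mm [-306.9  297.2   -0.4] turn wz 1.066
```

Emit:
{"fn": "apply_moves", "kwargs": {
  "steps": [
    [0.1, 0, 0, -0.01, 0, 0, 0],
    [0.1, 0, 0, -0.03, 0, 0, 0],
    [0.1, 0, 0, -0.05, 0, 0, 0],
    [0.1, -0.01, 0.01, 0, 0, 0, 0],
    [0.1, -0.03, 0.03, 0, 0, 0, 0],
    [0.1, -0.038, 0.036, 0, 0, 0, 0],
    [0.1, -0.038, 0.036, 0, 0, 0, 0],
    [0.1, -0.038, 0.036, 0, 0, 0, 0]
  ]
}}

```text
time: 21.05
tool_pos: [497.5, 127.1, 93.0]
eef_rot: [0.0, 0.957, 0.289, -0.001]
force: [1.1, -0.5, -1.2]
grip_width: 25.2
grasp_force: 29.6
```

Emit:
{"fn": "apply_moves", "kwargs": {
  "steps": [
    [0.1, -0.038, 0.037, 0, 0, 0, 0],
    [0.1, -0.038, 0.037, 0, 0, 0, 0],
    [0.1, -0.038, 0.037, 0, 0, 0, 0],
    [0.1, -0.029, 0.028, 0, 0, 0, 0],
    [0.1, -0.01, 0.01, 0, 0, 0, 0.1],
    [0.1, 0, 0, 0, 0, 0, 0.17],
    [0.1, 0, 0, 0, 0, 0, 0.17],
    [0.1, 0, 0, 0, 0, 0, 0.17]
  ]
}}

```text
time: 22.05
tool_pos: [452.9, -79.6, 93.0]
eef_rot: [-0.0, 1.0, -0.014, -0.001]
force: [0.0, 0.1, -0.4]
grip_width: 24.9
grasp_force: 29.6
```

Emit:
{"fn": "apply_moves", "kwargs": {
  "steps": [
    [0.1, 0, 0, 0, 0, 0, 0.17],
    [0.1, 0, 0, 0, 0, 0, 0.17],
    [0.1, 0, 0, 0, 0, 0, 0.116],
    [0.1, 0, 0, 0, 0, 0, 0],
    [0.1, 0, 0, 0, 0, 0, 0]
  ]
}}

```text
time: 22.68
tool_pos: [453.6, -79.4, 93.5]
eef_rot: [0.0, 0.972, -0.236, -0.0]
force: [-0.6, -0.1, -0.5]
grip_width: 25.1
grasp_force: 29.6
```

```bash
python3 - <<'E'
from h import *
import pickle
p,im=snap("wrist","w9");pickle.dump((p,im),open("w9.pkl","wb"))
goto(455,-79,-27.4)
plate(p,im,(455,-79))
E
```

```text
t 22.73 tcp [453.8 -79.4  93.6] psi -27.32 tilt [-0.03 -0.  ] grip 25.1 gf 29.6 F [-0.5 -0.  -0.1]
  shift tool mm [ 0.9 -0.9 -0. ] turn wz 0.0014
```

View pics/w9.png

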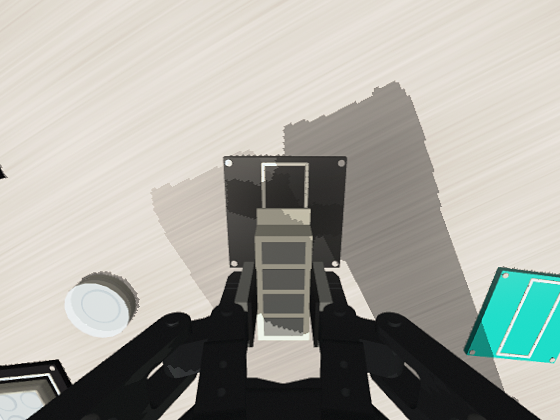

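The plate's corners are at (223,156), (347,156), (230,267) and (340,267). The outline's far side is at row 162, columns 262–308, and the slide is already parallel to it.

```bash
python3 - <<'E'
from h import *
import pickle
p,im=pickle.load(open("w9.pkl","rb"));t,T,_=pose()
c=plane(p,[[223.5,156.5],[347,156.5],[340,267],[230,267]],6)
q=(c-t)@T;print(q.round(1),q.mean(0).round(2))
g=cv2.cvtColor(im,cv2.COLOR_RGB2GRAY)
for r in(175,190,200):
    print(r,[x for x in range(250,320) if g[r,x]>105])
o=plane(p,[[262,162],[308,162]],6);print("outl far",((o-t)@T).round(1))
f=plane(p,[[256,208.5],[310.5,208.5]],t[2]-4.9+2);print("foot far",((f-t)@T).round(1))
g2=g[200:216,280:300].mean(1).round();print(g2, g[150:172,284])
E
```

```text
[[ 46.3 -44.1  87.6]
 [ 46.3  45.3  87.6]
 [-43.8  45.6  87.6]
 [-43.9 -44.3  87.6]] [ 1.21  0.63 87.61]
175 [261, 262, 263, 264, 265, 305, 306, 307, 308]
190 [262, 263, 264, 304, 305, 306, 307]
200 [262, 263, 264, 304, 305, 306, 307]
outl far [[ 42.2 -16.3  87.6]
 [ 42.3  17.2  87.6]]
foot far [[ 35.  -14.    2.9]
 [ 35.   12.3   2.9]]
[ 40.  40.  40.  40.  40.  39.  38.  36.  99. 167. 185. 180. 180. 178.
 171. 166.] [135 191 195 195 142 119  52  58  64  62  61  56 114 183 205 171  58  57
  58  58  58  58]
```

Emit:
{"fn": "apply_moves", "kwargs": {
  "steps": [
    [0.1, 0.0024, 0.0005, 0.03, 0, 0, 0],
    [0.1, 0, 0, 0.03, 0, 0, 0],
    [0.1, 0, 0, 0.012, 0, 0, 0],
    [0.1, 0, 0, 0.004, 0, 0, 0],
    [0.1, 0, 0, 0, 0, 0, 0],
    [0.1, 0, 0, 0, 0, 0, 0]
  ]
}}

```text
time: 23.48
tool_pos: [456.9, -81.0, 18.8]
eef_rot: [0.0, 0.972, -0.237, 0.001]
force: [0.3, 1.0, -0.3]
grip_width: 25.0
grasp_force: 29.6
```

```bash
python3 - <<'E'
from h import *
goto(455.7,-80.9,-27.4,11)
E
```

```text
t 23.48 tcp [456.9 -81.   18.8] psi -27.39 tilt [ 0.1  -0.04] grip 25.0 gf 29.6 F [ 0.3  1.  -0.3]
  shift tool mm [-1.1  0.4  7.8] turn wz 0.0001
```

Emit:
{"fn": "apply_moves", "kwargs": {
  "steps": [
    [0.1, -0.0007, 0.0003, 0.004, 0, 0, 0],
    [0.1, 0, 0, 0.002, 0, 0, 0],
    [0.1, 0, 0, 0.001, 0, 0, 0],
    [0.1, 0, 0, 0.0005, 0, 0, 0],
    [0.1, 0, 0, 0, 0, 0, 0]
  ]
}}

```text
time: 24.1
tool_pos: [455.1, -80.8, 10.8]
eef_rot: [0.0, 0.972, -0.237, -0.0]
force: [-1.4, -0.2, 5.0]
grip_width: 24.9
grasp_force: 30.3
```

Contact. Release and check.

Emit:
{"fn": "apply_moves", "kwargs": {
  "steps": [
    [0.25, 0, 0, 0, 0, 0, 0],
    [0.5, 0, 0, 0, 0, 0, 0],
    [0.6, 0, 0, 0, 0, 0, 0],
    [0.7, 0, 0, -0.01, 0, 0, 0],
    [0.7, 0, 0, -0.03, 0, 0, 0],
    [0.7, 0, 0, -0.05, 0, 0, 0],
    [0.7, 0, 0, 0, 0, 0, 0],
    [0.7, 0, 0, 0, 0, 0, 0]
  ]
}}

```text
time: 25.1
tool_pos: [455.2, -80.9, 100.6]
eef_rot: [0.0, 0.972, -0.237, 0.0]
force: [-0.2, 0.7, 0.2]
grip_width: 59.8
grasp_force: 0.0
```

```bash
python3 - <<'E'
from h import *
import pickle
p,im=snap("wrist","w10");pickle.dump((p,im),open("w10.pkl","wb"))
goto(455.7,-80.9,-27.4)
plate(p,im,(455,-79))
cv2.imwrite("pics/w10c.png",cv2.resize(im[140:290,200:370,::-1],None,fx=3.5,fy=3.5,interpolation=cv2.INTER_NEAREST))
E
```

```text
t 25.15 tcp [454.6 -80.7  99.9] psi -27.4 tilt [-0.06  0.  ] grip 59.8 gf 0.0 F [ 0.6 -0.2 -0.8]
  shift tool mm [ 1.  -0.3 -0. ] turn wz 0.0
  plate [454.65 -80.41] [89.9 89.9] 62.62
```

View pics/w10c.png

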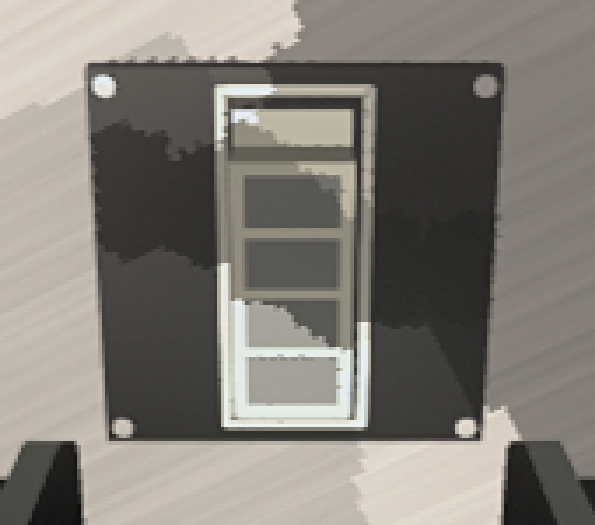

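```bash
python3 - <<'E'
from h import *
import pickle
p,im=pickle.load(open("w10.pkl","rb"));t,T,_=pose()
u=lambda x,y:[200+x/3.5-.5+.14,140+y/3.5-.5+.14]
f=lambda a,z:((plane(p,[u(*k) for k in a],z)-t)@T)[:,:2].round(1)
print("plate",f([(88,62),(504,62),(482,440),(109,440)],6).mean(0))
print("outline",f([(216,84),(375,84),(368,430),(222,430)],6), f([(216,84),(375,84),(368,430),(222,430)],6).mean(0))
print("foot far",f([(231,109),(354,109)],8))
print("block top near",f([(233,418),(352,418)],22),"far",f([(230,162),(356,162)],22))
E
```

```text
plate [ 0.05 -0.3 ]
outline [[ 40.6 -17.5]
 [ 40.6  16.6]
 [-42.6  17. ]
 [-42.6 -17.9]] [-1.   -0.45]
foot far [[ 35.6 -14.3]
 [ 35.6  12.1]]
block top near [[-31.1 -14.2]
 [-31.   12.2]] far [[ 27.5 -13.9]
 [ 27.5  11.9]]
```

The slide lies inside the outline, squared up and within about 1 mm. Last is the large dish.

Emit:
{"fn": "apply_moves", "kwargs": {
  "steps": [
    [1, 0, 0, 0, 0, 0, -0.167],
    [1, 0, 0, 0, 0, 0, -0.167],
    [1, 0, 0, 0, 0, 0, -0.167],
    [1, 0, 0, 0, 0, 0, -0.167],
    [1, 0, 0, 0, 0, 0, -0.167],
    [1, 0, 0, 0, 0, 0, -0.167]
  ]
}}

```text
time: 25.9
tool_pos: [454.2, -80.5, 99.0]
eef_rot: [-0.001, 0.965, 0.262, -0.001]
force: [0.3, -0.1, -0.1]
grip_width: 85.5
grasp_force: 0.0
```

Emit:
{"fn": "apply_moves", "kwargs": {
  "steps": [
    [1, 0.015, -0.026, 0, 0, 0, 0],
    [1, 0.025, -0.044, 0, 0, 0, 0],
    [1, 0.028, -0.048, 0, 0, 0, 0],
    [1, 0.022, -0.038, 0, 0, 0, 0],
    [1, 0, 0, 0, 0, 0, 0],
    [1, 0, 0, 0, 0, 0, 0]
  ]
}}

```text
time: 26.65
tool_pos: [454.4, 98.6, 99.4]
eef_rot: [-0.0, 0.966, 0.259, -0.001]
force: [-0.1, -0.2, 0.4]
grip_width: 85.6
grasp_force: 0.0
```

```bash
python3 - <<'E'
from h import *
p,im=snap("wrist","w11")
b=blobs(p,im,16,cool(im),(454,99));goto(*b[0][0],30,1)
E
```

```text
c [454.4  97.2] sz [52.8 53.5] a 30.0 px [286. 219.] circ [454.3  97.4] A 3608.0
t 26.7 tcp [454.7  98.   99.5] psi 29.92 tilt [-0.11 -0.03] grip 85.5 gf 0.0 F [ 0.3 -0.6  0.2]
  shift tool mm [-0.4  0.6 98.5] turn wz -0.0013
```

Emit:
{"fn": "apply_moves", "kwargs": {
  "steps": [
    [0.9, -0.001, 0.0006, 0.02, 0, 0, 0],
    [0.9, 0, 0, 0.035, 0, 0, 0],
    [0.9, 0, 0, 0.025, 0, 0, 0],
    [0.9, 0, 0, 0.012, 0, 0, 0],
    [0.9, 0, 0, 0.006, 0, 0, 0],
    [0.9, 0, 0, 0, 0, 0, 0]
  ]
}}

```text
time: 27.45
tool_pos: [455.0, 98.0, 2.6]
eef_rot: [0.0, 0.966, 0.259, 0.0]
force: [-0.4, 0.7, -0.6]
grip_width: 76.8
grasp_force: 0.0
```

Emit:
{"fn": "apply_moves", "kwargs": {
  "steps": [
    [0.7, 0, 0, 0, 0, 0, 0],
    [0.6, 0, 0, 0, 0, 0, 0],
    [0.5, 0, 0, 0, 0, 0, 0],
    [0.4, 0, 0, 0, 0, 0, 0],
    [0.4, 0, 0, 0, 0, 0, 0],
    [0.4, 0, 0, 0, 0, 0, 0]
  ]
}}

```text
time: 28.2
tool_pos: [455.4, 98.3, 3.5]
eef_rot: [0.001, 0.966, 0.259, 0.001]
force: [-2.3, -0.4, 5.7]
grip_width: 53.1
grasp_force: 30.8
```

```bash
python3 - <<'E'
from h import *
goto(554,-358.5)
E
```

```text
t 28.2 tcp [455.4  98.3   3.5] psi 30.01 tilt [ 0.09 -0.04] grip 53.1 gf 30.8 F [-2.3 -0.4  5.7]
  shift tool mm [-1.431e+02  4.448e+02  4.000e-01] turn wz None
```

Emit:
{"fn": "apply_moves", "kwargs": {
  "steps": [
    [0.4, 0, 0, -0.01, 0, 0, 0],
    [0.4, 0, 0, -0.03, 0, 0, 0],
    [0.4, 0, 0, -0.05, 0, 0, 0],
    [0.4, -0.005, 0.015, 0, 0, 0, 0],
    [0.4, -0.012, 0.036, 0, 0, 0, 0],
    [0.4, -0.016, 0.05, 0, 0, 0, 0],
    [0.4, -0.016, 0.05, 0, 0, 0, 0],
    [0.4, -0.016, 0.05, 0, 0, 0, 0]
  ]
}}

```text
time: 29.2
tool_pos: [498.5, -110.4, 92.0]
eef_rot: [0.0, 0.966, 0.259, -0.0]
force: [-0.0, 0.2, -0.2]
grip_width: 53.3
grasp_force: 31.9
```

Emit:
{"fn": "apply_moves", "kwargs": {
  "steps": [
    [0.4, -0.016, 0.05, 0, 0, 0, 0],
    [0.4, -0.016, 0.05, 0, 0, 0, 0],
    [0.4, -0.016, 0.05, 0, 0, 0, 0],
    [0.4, -0.016, 0.05, 0, 0, 0, 0],
    [0.4, -0.01, 0.032, 0, 0, 0, 0],
    [0.4, -0.004, 0.012, 0, 0, 0, 0],
    [0.4, 0, 0, 0, 0, 0, 0],
    [0.4, 0, 0, 0, 0, 0, 0]
  ]
}}

```text
time: 30.2
tool_pos: [553.6, -356.1, 92.3]
eef_rot: [-0.001, 0.966, 0.26, -0.0]
force: [0.3, 0.3, -0.9]
grip_width: 53.2
grasp_force: 32.0
```

```bash
python3 - <<'E'
from h import *
import pickle
p,im=snap("wrist","w12");pickle.dump((p,im),open("w12.pkl","wb"))
goto(554,-358.5)
plate(p,im,(554,-358.5))
E
```

```text
t 30.25 tcp [ 553.7 -356.2   92.5] psi 30.17 tilt [-0.01  0.05] grip 53.4 gf 32.0 F [ 0.9 -1.1 -0.6]
  shift tool mm [-0.9  2.1 -0. ] turn wz None
  plate [ 553.56 -360.67] [94.  89.8] 11.84
```

View pics/w12.png

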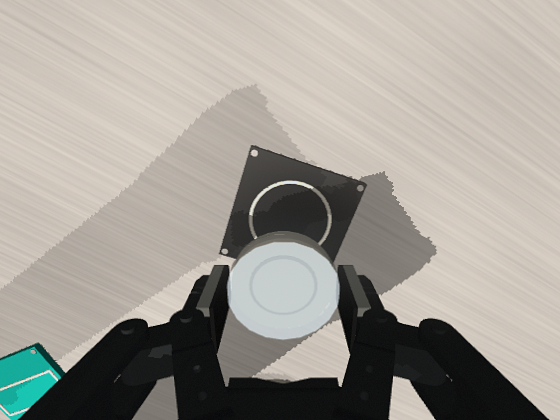

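The ring centre is near (290,218), with the held dish below it at (283,288). Screws show at (254,153), (360,188) and (224,252).

```bash
python3 - <<'E'
from h import *
import pickle
p,im=pickle.load(open("w12.pkl","rb"));t,T,_=pose()
c=plane(p,[[360,188],[224,252]],6);print("diag mid",c.mean(0).round(1),np.linalg.norm(c[0]-c[1]))
g=cv2.cvtColor(im,cv2.COLOR_RGB2GRAY).astype(int)
th=cv2.morphologyEx(g.astype(np.uint8),cv2.MORPH_TOPHAT,np.ones((9,9)))
m=np.zeros(g.shape,bool);m[176:230,243:337]=th[176:230,243:337]>35
ys,xs=np.nonzero(m);w=plane(p,np.c_[xs,ys],6)[:,:2]
c,r=circ(w,30.2);k=np.abs(np.hypot(*(w-c).T)-30.2)<1.5;c,r=circ(w[k],30.2);print("ring",c.round(2),r.round(2),k.sum(),len(k))
f=least_squares(lambda q:np.hypot(w[k][:,0]-q[0],w[k][:,1]-q[1])-q[2],[*c,30]).x;print(f.round(2))
e,_=lid(p,im,(222,236,345,345),t[2]-3.5+16);print("dish in tool",np.round(e[1],1),(T[:2,:2].T@(np.array(e[0])-t[:2])).round(2))
goto(*c)
E
```

```text
diag mid [ 553.9 -360.6    6. ] 117.03453886579226
ring [ 554.87 -360.1 ] 0.84 543 585
[ 554.81 -360.14   30.25]
dish in tool [53.5 54. ] [-1.24 -1.21]
t 30.25 tcp [ 553.7 -356.2   92.5] psi 30.17 tilt [-0.01  0.05] grip 53.4 gf 32.0 F [ 0.9 -1.1 -0.6]
  shift tool mm [-1.  4. -0.] turn wz None
```

Emit:
{"fn": "apply_moves", "kwargs": {
  "steps": [
    [0.4, -0.0003, 0.004, 0.03, 0, 0, 0],
    [0.4, 0, 0, 0.03, 0, 0, 0],
    [0.4, 0, 0, 0.012, 0, 0, 0],
    [0.4, 0, 0, 0.004, 0, 0, 0],
    [0.4, 0, 0, 0, 0, 0, 0],
    [0.4, 0, 0, 0, 0, 0, 0]
  ]
}}

```text
time: 31.0
tool_pos: [556.0, -362.5, 17.7]
eef_rot: [0.001, 0.966, 0.259, 0.001]
force: [-0.2, 0.6, -0.7]
grip_width: 53.1
grasp_force: 32.0
```

```bash
python3 - <<'E'
from h import *
goto(555.4,-359.8,z=9.5)
E
```

```text
t 31.0 tcp [ 556.  -362.5   17.7] psi 30.02 tilt [ 0.1  -0.07] grip 53.1 gf 32.0 F [-0.2  0.6 -0.7]
  shift tool mm [ 0.9 -2.7  8.2] turn wz None
```

Emit:
{"fn": "apply_moves", "kwargs": {
  "steps": [
    [0.4, 0.0006, -0.0022, 0.004, 0, 0, 0],
    [0.4, 0, 0, 0.002, 0, 0, 0],
    [0.4, 0, 0, 0.001, 0, 0, 0],
    [0.4, 0, 0, 0.0005, 0, 0, 0],
    [0.4, 0, 0, 0, 0, 0, 0]
  ]
}}

```text
time: 31.62
tool_pos: [554.4, -359.8, 9.7]
eef_rot: [-0.0, 0.966, 0.259, -0.0]
force: [-4.0, 2.0, 4.8]
grip_width: 53.5
grasp_force: 32.5
```

Contact. Release and check.

Emit:
{"fn": "apply_moves", "kwargs": {
  "steps": [
    [0.6, 0, 0, 0, 0, 0, 0],
    [0.8, 0, 0, 0, 0, 0, 0],
    [1, 0, 0, 0, 0, 0, 0],
    [1, 0, 0, -0.01, 0, 0, 0],
    [1, 0, 0, -0.03, 0, 0, 0],
    [1, 0, 0, -0.05, 0, 0, 0],
    [1, 0, 0, 0, 0, 0, 0],
    [1, 0, 0, 0, 0, 0, 0]
  ]
}}

```text
time: 32.62
tool_pos: [554.6, -360.1, 99.4]
eef_rot: [0.0, 0.966, 0.259, 0.0]
force: [-0.2, 0.1, 0.1]
grip_width: 85.1
grasp_force: 0.0
```

```bash
python3 - <<'E'
from h import *
import pickle
p,im=snap("wrist","w13");pickle.dump((p,im),open("w13.pkl","wb"));t,T,_=pose()
goto(554.5,-360.3)
pl=plate(p,im,(554,-360))
e,_=lid(p,im,(235,165,335,275),22);print("dish",e)
cv2.imwrite("pics/w13c.png",cv2.resize(im[140:290,200:370,::-1],None,fx=3.5,fy=3.5,interpolation=cv2.INTER_NEAREST))
p,im=snap("top","top1")
g=cv2.cvtColor(im,cv2.COLOR_RGB2GRAY)
E
```

```text
t 32.67 tcp [ 554.  -359.8   98.4] psi 30.01 tilt [-0.06  0.02] grip 85.3 gf 0.0 F [ 0.7  0.4 -0.5]
  shift tool mm [ 0.2  0.7 -0. ] turn wz None
  plate [ 554.98 -360.05] [91.2 90.9] 11.58
dish ((552.7862548828125, -359.4279479980469), (53.745506286621094, 54.25672912597656), 47.23281478881836)
```

View pics/w13c.png

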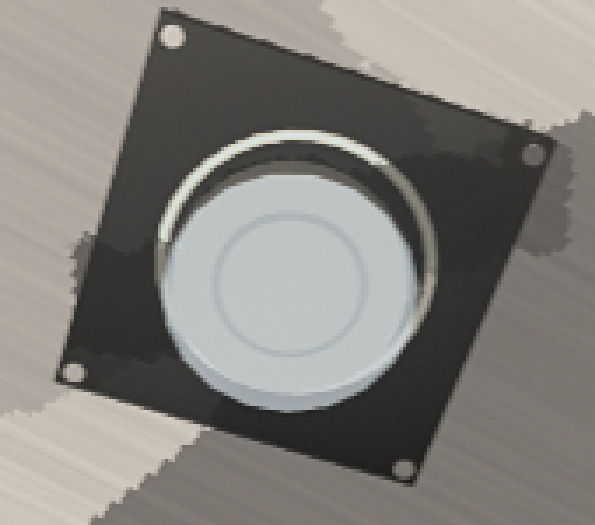

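The dish is about 2 mm off, toward the left and the near side in the view. I'll regrip and mend it.

Emit:
{"fn": "apply_moves", "kwargs": {
  "steps": [
    [0.9, 0, 0, 0.04, 0, 0, 0],
    [0.9, 0, 0, 0.03, 0, 0, 0],
    [0.9, 0, 0, 0.014, 0, 0, 0],
    [0.8, 0, 0, 0.004, 0, 0, 0],
    [0.6, 0, 0, 0, 0, 0, 0],
    [0.4, 0, 0, 0, 0, 0, 0],
    [0.4, 0, 0, 0, 0, 0, 0],
    [0.4, 0, 0, 0, 0, 0, 0]
  ]
}}

```text
time: 33.72
tool_pos: [554.9, -360.3, 11.6]
eef_rot: [0.0, 0.966, 0.259, 0.0]
force: [-0.2, -0.4, 1.3]
grip_width: 53.3
grasp_force: 31.8
```

Emit:
{"fn": "apply_moves", "kwargs": {
  "steps": [
    [0.4, 0, 0, -0.003, 0, 0, 0],
    [0.4, 0.0013, 0.0015, 0, 0, 0, 0],
    [0.4, 0, 0, 0, 0, 0, 0],
    [0.4, 0, 0, 0.002, 0, 0, 0],
    [0.4, 0, 0, 0.001, 0, 0, 0],
    [0.4, 0, 0, 0, 0, 0, 0]
  ]
}}

```text
time: 34.48
tool_pos: [556.5, -360.6, 11.6]
eef_rot: [0.0, 0.966, 0.259, -0.0]
force: [-2.3, 0.5, 4.9]
grip_width: 52.9
grasp_force: 32.1
```

Emit:
{"fn": "apply_moves", "kwargs": {
  "steps": [
    [0.6, 0, 0, 0, 0, 0, 0],
    [0.8, 0, 0, 0, 0, 0, 0],
    [1, 0, 0, 0, 0, 0, 0],
    [1, 0, 0, -0.01, 0, 0, 0],
    [1, 0, 0, -0.03, 0, 0, 0],
    [1, 0, 0, -0.05, 0, 0, 0],
    [1, 0, 0, 0, 0, 0, 0],
    [1, 0, 0, 0, 0, 0, 0]
  ]
}}

```text
time: 35.48
tool_pos: [556.4, -360.7, 101.3]
eef_rot: [0.0, 0.966, 0.259, 0.0]
force: [-1.3, -0.4, -1.9]
grip_width: 85.6
grasp_force: 0.0
```

```bash
python3 - <<'E'
from h import *
p,im=snap("wrist","w14");goto(554.5,-360.3)
plate(p,im,(554,-360))
e,_=lid(p,im,(235,165,335,275),22);print("dish",e)
E
```

```text
t 35.52 tcp [ 555.9 -360.4  100.3] psi 30.02 tilt [-0.06  0.02] grip 85.6 gf 0.0 F [-0.5  0.1 -0.9]
  shift tool mm [-1.1 -0.8  0. ] turn wz None
  plate [ 555.15 -361.35] [91.1 93.5] 11.71
dish ((554.6046142578125, -360.32220458984375), (53.680240631103516, 54.10039138793945), 29.815025329589844)
```

```bash
python3 -c "
from plant import ctrl
print(ctrl.hand_in())"
```

```text
the job is handed in; nothing more can be done
None
```

All four dishes are on their matching plates, within about 1.5 mm of centre by the wrist camera, with the square dish and slide squared up; the rack and block were left alone, and I handed the job in at about 36 s.

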